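Set the gap gauge between the rollers of a film-roll cradle

TASK

The gap between the two rollers of the film-roll cradle is to be checked. Take the broader of the two flat gauges out of the wooden holder and lower its blade into the gap between the rollers, about midway along them, until its shoulders rest on both rollers, and only then let go, leaving it standing there. Leave the slimmer gauge in its place in the holder.

Things in the scene. Friction and masses are not known exactly. Their poses are not given: they have to be found in the camera images.
- broad_gauge: Broader gauge, upright in either holder slot, 0.2-0.4 kg. z up. Origin: centre of shoulder plate's underside. Below: steel blade 8 mm thick (x), 60 broad (y), tip at z = -60. Shoulder plate 80 (x) x 60 (y) mm, z = 0 to 10. Above: black handle plate 14 mm thick (x), 60 broad (y), z = 10 to 60, pinched across x. In the holder its shoulder rests on the top, blade loose in the slot; lifts straight out.
- slim_gauge: Slimmer gauge in the holder's other slot: same origin, axes, heights, thicknesses and 80 mm shoulder (x) as the broad one, but blade, shoulder and handle only 26 mm broad (y). To be left alone.
- cradle_gap (a point): Centre of the cradle's gap, at roller-top height (110 mm above table), midway along. Two fixed dark rollers (do not turn), 40 mm diameter, 200 long; end plates 100 mm high. y along rollers, x across gap, z up. Gap 22 mm wide at its narrowest, 20 mm below this point; tops 62 mm apart; clear for over 100 mm below. Gauge home: its origin at this height, blade along y (either way round).
- holder_top (a point): Centre of the top of the fixed plywood holder, 70 mm above the table. Holder 96 mm (x) x 224 mm (y); two slots, 16 mm (x) x 76 mm (y) and 62 mm deep, end to end along y with centres at y = +57.5 and -57.5 mm; one gauge in each, either order.
There are look-alikes about, which are no part of the job. What is meant by the broad_gauge is not green, and is the larger of those in its own colour.

How it is judged (in metres and radians):
On the way:
1. the broad gauge, still held in the gripper, has its blade down in the gap with its shoulders within 10 mm of the rollers' tops (contact force between the fingers and broad_gauge above 1 N and z of broad_gauge in the frame of cradle_gap between -0.01 and 0.01 m and x of broad_gauge in the frame of cradle_gap between -0.015 and 0.015 m and y of broad_gauge in the frame of cradle_gap between -0.04 and 0.04 m), for 0.1 s.
At the end, for the whole second after the job is handed in: The broad gauge stands released and at rest in the gap: shoulder underside within 6 mm of the rollers' top height, within 15 mm of the gap's middle across and 40 mm along, upright within 10 degrees, blade along the gap within 15 degrees. The slim gauge is within 20 mm of its start (z of broad_gauge in the frame of cradle_gap between -0.006 and 0.006 m and x of broad_gauge in the frame of cradle_gap between -0.015 and 0.015 m and y of broad_gauge in the frame of cradle_gap between -0.04 and 0.04 m and angle between broad_gauge's own z axis and vertical below 0.17 rad and angle between the y axis of broad_gauge and the y axis of cradle_gap, either way round below 0.27 rad and linear speed of broad_gauge below 0.02 m/s and distance of slim_gauge from where it was at the start of the episode below 0.02 m); the robot touches nothing.
It fails at once if the slim gauge is moved by more than 40 mm (distance of slim_gauge from where it was at the start of the episode above 0.04 m).
It also fails if it takes over 38 s, if anything falls off the work surface, if the arm or the gripper's body presses on something with over 40 N, if the wrist force passes 120 N, or if a joint passes its speed limit or range.

ROBOT

A 6-joint arm with a two-finger parallel gripper is mounted at the origin on the work surface. World frame = base frame: x ahead of the robot, y to its left, z up, the work surface at z = 0. Lengths are in mm, angles in rad, forces in N, time in s.
With the tool pointing down it reaches from about 300 to 775 mm from the base axis. Payload 14.6 kg.
Tool frame: the origin (TCP) lies on the centre line of the jaws, within the pads' length; the fingertips stand ahead of it and the grasp point (between the pads) is the TCP (manip.tip_reach is the z of the fingertips in the tool frame, in mm); z points along the fingers, y is the direction in which the jaws open and shut (so a half turn about z gives the same grasp; the last joint's range is limited). The gripper opens to 94 mm and grips with 3 to 60 N. Pads are 16 mm wide; open, the fingers measure 119 mm over their backs; the gripper's body (75 mm by 177 mm) begins 78 mm behind the grasp point.
Start: joints at [-1.406, 0.3, 1.521, -0, 1.321, -0.067], TCP at [126.345, -535.282, 224.446] pointing down, gripper open.
Joint ranges: [-3.03, 3.03], [-0.79, 2.21], [0.23, 2.52], [-1.04, 4.18], [0, 3.07], [-2.55, 2.55]. Speed limits (rad/s): [2.22, 2.22, 2.57, 3.14, 3.14, 3.14].

INTERFACE

Orientations are given as [roll, pitch, yaw] about the fixed x, y, z axes, in that order (R = Rz(yaw) Ry(pitch) Rx(roll)).
In Python, from cell import manip, camera, search_frame, masks_of, tip_of gives the robot as it stands.
- The arm moves only by the tool send_rows, never from a script. Its argument "plan" is a list of rows, each an object with "travel": the shift along the tool's x, y, z in mm, a list of three; "delta_rot": the turn, a rotation vector about the tool's x, y, z in degrees, a list of three; "fingers": the gripper's target within -1 to 1 (shut at 1, half-way at 0, fully open at -1). In form: [{"travel": [dx, dy, dz], "delta_rot": [wx, wy, wz], "fingers": fingers}, ...]. A call has 1 to 20 rows; each row shifts and turns the commanded pose from where the row before left it, along the tool's axes as they then stand; what a row does not reach is not made up. A row lasts 1/8 s, in which the tool goes at most 62.5 mm and 10.7 degrees, less where a joint would pass 70% of its speed; a pose out of reach is approached as far as the arm can. A call is refused whole if a number of a shift passes 62.5 or a number of a turn 10.7, either way. A call with a gripper value outside its range is refused whole. The fingers move at their own pace and stop on an object; "grip_force" is the grip in N (left out, the last holds). Time passes only in rows, so rows that do not move let the fingers close. It gives the time, the measured TCP pose, the force and the opening at its end, in the units of the state.
- manip.read_state(): the state, without advancing time (a new reading comes with each control period).
- camera(name): name is "scene" or "side" or "wrist"; returns a dict with "color" (480x640x3 uint8, red, green, blue), "z_map" (480x640 float32, mm along the optical axis (not along the pixel's ray), 0 where there is no reading), "fov_y" (degrees; the focal length in pixels is half the picture's height over the tangent of half this angle, whatever the lens; pixels are square), "cx", "cy" (the principal point, pixels), "world_from_camera" (4x4, takes a point from camera to world coordinates); the wrist camera has in their place "tool_from_camera" (4x4, takes a point from camera to tool coordinates, whose origin is the TCP and whose axes are the flange's). Camera axes: x right, y up, looking along -z (the intrinsics and any distortion apply to the point x, -y, -z); pixel columns grow to the right and rows downward; lengths in mm; the calibration is good to about 2 mm. A picture is of the moment at which its call begins: read the wrist's pose just before it.
- manip.sign_off(): hands the job in, once; it reports no verdict.
Trained networks look in the newest picture that a camera, given by its name, has taken for a name from the list of things; names that differ only in an ending like _2 or _b are one class to them, and where a whole thing is asked for, a point or a joint stands for the part that bears it (a point fixed in the world has none). Each returns a list of dicts, best first, with "confidence" (0 to 1); they miss things now and then, are a little off and sometimes report something else, mostly with a low value. They report only what shows in the picture. A call takes as long as a camera call. They do not tell look-alikes from the thing itself.
- search_frame(name, camera): "at" ([x, y, z] in mm, in the coordinates of the camera as it stood for that picture, good to about 4 mm: the middle of the surface that is visible of it).
- masks_of(name, camera): "region" (480x640 bool, what is visible of it).
- tip_of(name, camera): "at" ([x, y, z] in mm, in the coordinates of the camera as it stood for that picture, good to about 4 mm: a listed point, or the origin of a listed thing).
The state is a dict: "clock": time; "joints": joint angles; "qd": joint speeds; "effort": joint torques, N m; "eef_pos": TCP position; "eef_rot": TCP orientation; "wrist_force": force on the tool from outside, world axes, zero at the start; "moment": the same for the moment, N m; "finger_gap": finger opening in mm.
Only numpy, scipy, OpenCV 4.12 (cv2) and the standard library are available. Lean on these libraries where they do the work, as an engineer would, in place of code of your own. Each camera call takes 0.05 s, during which the arm holds its last target. There are 200 camera calls.

## Working session

There is one attempt and no reset: what is moved stays moved. The work goes in short steps, Python scripts to look and compute and a tool call to move; the robot and the scene stay as the last step left them, time stands still between calls to the robot, and variables do not carry over. Pictures are saved under pics/ and viewed, about 8 in all and at most 12, crops included, and the job is handed in when it is done.

Besides the shell and the picture viewer there is one more tool, called in YAML: its name, and indented under it one key for each argument. send_rows: Moves the arm, as the interface text tells. Its arguments: {"type":"object","properties":{"plan":{"type":"array"},"grip_force":{"type":"number"}},"required":["plan"]}

```bash
mkdir -p pics
cat > h.py <<'E'
import numpy as np, cv2
from cell import manip, camera, search_frame, masks_of, tip_of
from scipy.spatial.transform import Rotation as R
def T_of(c, st):
    if "world_from_camera" in c: return np.array(c["world_from_camera"])
    T=np.eye(4); T[:3,:3]=R.from_euler('xyz',st["eef_rot"]).as_matrix(); T[:3,3]=st["eef_pos"]
    return T@np.array(c["tool_from_camera"])
def cloud(c,T):
    z=c["z_map"].astype(float); f=240/np.tan(np.radians(c["fov_y"])/2)
    v,u=np.mgrid[:480,:640]
    P=np.stack([(u-c["cx"])/f*z,-(v-c["cy"])/f*z,-z],-1)
    W=P@T[:3,:3].T+T[:3,3]; W[z<=0]=np.nan
    return W
def proj(c,T,p):
    q=np.linalg.inv(T)@np.append(p,1); f=240/np.tan(np.radians(c["fov_y"])/2)
    return [round(float(f*q[0]/-q[2]+c["cx"])),round(float(-f*q[1]/-q[2]+c["cy"]))]
def look(n):
    st=manip.read_state(); c=camera(n); return c,T_of(c,st),st
E
python3 - <<'E'
from h import *
print(manip.read_state(), manip.tip_reach)
ims=[]
for n in ("scene","side"):
    c,T,st=look(n); ims.append(c["color"])
    print(n,[k for k in c],c["fov_y"],T[:3,3].round())
    for nm in ("broad_gauge","slim_gauge","cradle_gap","holder_top"):
        for d in tip_of(nm,n):
            p=(T@np.append(d["at"],1))[:3]; print(nm,p.round(),round(d["confidence"],2),proj(c,T,p))
    np.save(n+"_W.npy",cloud(c,T))
    cv2.imwrite(f"pics/{n}0.png",c["color"][...,::-1])
E
```

```text
{'clock': 0.0, 'joints': array([-1.40562826e+00,  3.00455073e-01,  1.52158710e+00,  4.30375871e-08,
        1.32068845e+00, -6.66198052e-02]), 'qd': array([-1.02498575e-03, -1.25508152e-05,  6.74778402e-04, -1.35005307e-04,
        9.37379980e-04,  1.39830819e-03]), 'effort': array([-8.86130438e-04, -5.31805766e+01, -3.52739453e+01,  7.08010560e-02,
        2.43405683e-02, -9.42661518e-05]), 'eef_pos': array([ 126.29175684, -535.05665687,  223.89256219]), 'eef_rot': array([-3.14045721e+00, -7.57967100e-05,  2.31787823e-01]), 'wrist_force': array([0.17811212, 0.22885592, 0.07162713]), 'moment': array([-0.04283847,  0.00961303, -0.03869782]), 'finger_gap': 94.1469242156418} 19.0
scene ['color', 'z_map', 'fov_y', 'cx', 'cy', 'world_from_camera'] 43.78238163870822 [979. 270. 950.]
broad_gauge [ 677. -271.   41.] 0.96 [161, 251]
broad_gauge [ 377. -295.   61.] 0.94 [255, 135]
broad_gauge [ 542. -273.   64.] 0.88 [208, 193]
slim_gauge [ 535. -155.   65.] 0.83 [261, 221]
cradle_gap [569. 186. 110.] 0.85 [421, 325]
holder_top [ 537. -217.   69.] 0.58 [233, 204]
side ['color', 'z_map', 'fov_y', 'cx', 'cy', 'world_from_camera'] 44.83048099419526 [120. 931. 714.]
broad_gauge [ 551. -273.   69.] 0.97 [361, 204]
broad_gauge [ 377. -298.   59.] 0.59 [433, 216]
broad_gauge [ 671. -272.   46.] 0.56 [316, 205]
slim_gauge [ 528. -155.   71.] 0.82 [352, 227]
cradle_gap [563. 187. 103.] 0.87 [266, 293]
holder_top [ 538. -214.   70.] 0.72 [357, 215]
```

View pics/scene0.png

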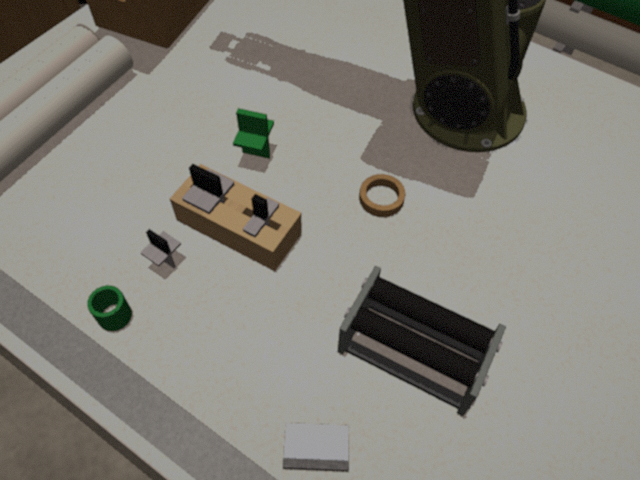

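View pics/side0.png

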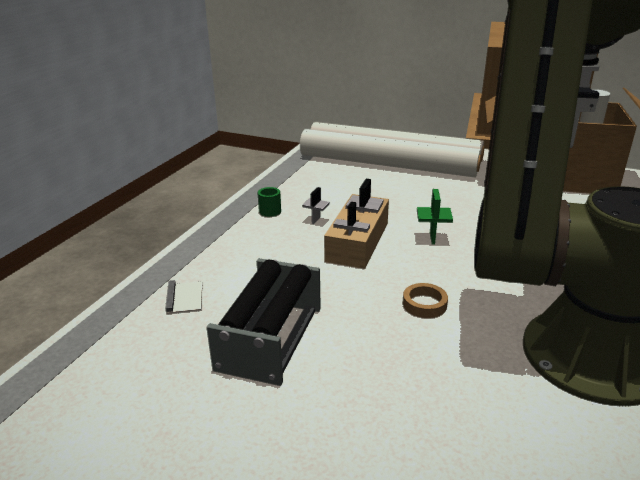

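The gauges that could be meant, in the scene picture, are:
- the black/steel one in the far slot at (208,188), broad
- the slim one in the near slot at (262,210)
- a loose small steel one at (160,245)
- a green one at (253,130)

My choice is (208,188). Next I measure the yaws and positions from the depth clouds and check the choice in a close crop.

Run:
```python
from h import *
for n in ("scene","side"):
    W=np.load(n+"_W.npy"); x,y,z=W[...,0],W[...,1],W[...,2]
    def box(nm,cx,cy,r,z0,z1):
        m=(np.hypot(x-cx,y-cy)<r)&(z>z0)&(z<z1); p=W[m]
        (c,s,a)=cv2.minAreaRect(p[:,:2].astype(np.float32)); print(n,nm,len(p),np.round(c),np.round(s),round(a,1),"z",np.percentile(p[:,2],[5,50,95]).round(1))
    box("holdertop",538,-215,150,64,76)
    box("broad handle",545,-273,50,100,140)
    box("broad should",545,-273,60,77,90)
    box("slim handle",532,-155,50,100,140)
    box("rollers top",566,187,130,104,118)
    box("cradle all",566,187,160,60,118)
im=cv2.imread("pics/scene0.png")[140:260,120:320]
cv2.imwrite("pics/crop.png",cv2.resize(im,None,fx=4,fy=4,interpolation=cv2.INTER_CUBIC))
```

```text
scene holdertop 3433 [ 516. -230.] [246. 241.] 34.1 z [65.6 68.9 72.6]
scene broad handle 490 [ 543. -271.] [17. 61.] 6.8 z [102.7 124.  130.5]
scene broad should 705 [ 543. -271.] [81. 62.] 4.6 z [77.4 79.3 86.7]
scene slim handle 245 [ 533. -156.] [17. 27.] 2.8 z [102.  122.1 130.3]
scene rollers top 3942 [565. 188.] [ 93. 200.] 6.4 z [104.5 107.7 110.7]
scene cradle all 8380 [564. 188.] [131. 236.] 6.5 z [ 86.8 103.3 110. ]
side holdertop 1233 [ 518. -233.] [245. 255.] 34.3 z [65.7 68.9 74.2]
side broad handle 180 [ 541. -268.] [16. 66.] 4.8 z [102.5 119.9 130.1]
side broad should 266 [ 542. -268.] [80. 72.] 5.7 z [77.5 79.1 86.8]
side slim handle 132 [ 531. -154.] [16. 30.] 9.2 z [101.6 117.9 129.2]
side rollers top 1970 [561. 188.] [ 92. 205.] 6.5 z [104.5 107.8 110.2]
side cradle all 5526 [562. 188.] [132. 242.] 6.6 z [ 66.8  99.5 109.5]
```

View pics/crop.png

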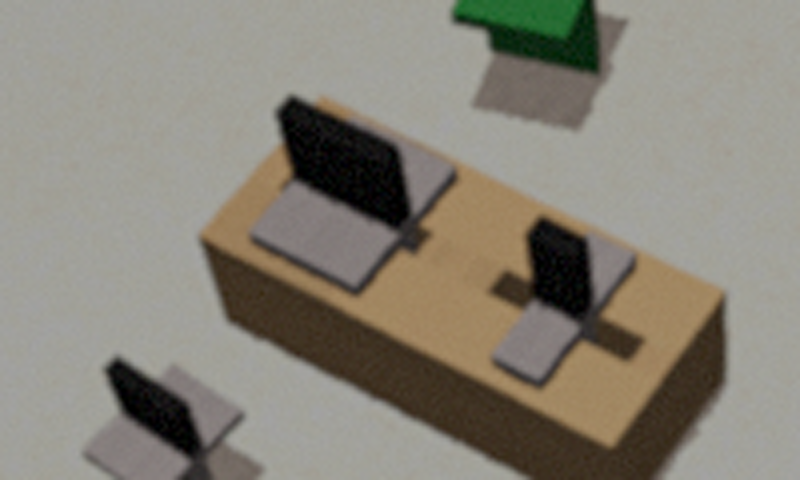

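The crop confirms it: the broad gauge is in the far slot at (540,-270), and the slim one is in the other slot. Now I plan the move above it.

```bash
cat >> h.py <<'E'
def rows(goal,yaw_deg,N,dec=0):
    "print tool-frame rows from the present pose to goal, tool straight down"
    st=manip.read_state(); p=np.array(st["eef_pos"]); r=R.from_euler('xyz',st["eef_rot"])
    g=R.from_euler('xyz',[np.pi,0,np.radians(yaw_deg)]); rv=np.degrees((r.inv()*g).as_rotvec())/N
    print("now",p.round(1),np.degrees(st["eef_rot"]).round(2),st["clock"],"rot/row",rv.round(2))
    rv=rv.round(1); 
    for k in range(N):
        r=r  # shift in axes at the start of the row
        d=r.inv().apply((np.array(goal)-p)/(N-k)).round(dec); p=p+r.apply(d); r=r*R.from_rotvec(np.radians(rv))
        print(d.tolist(),rv.tolist())
    print("ends",p.round(1))
E
python3 -c "
from h import *
rows([543,-270,215],95.5,10)"
```

```text
now [ 126.3 -535.3  224.4] [-179.99   -0.     13.28] 0.5 rot/row [-0.   -0.   -8.22]
[47.0, -16.0, 1.0] [-0.0, -0.0, -8.2]
[48.0, -9.0, 1.0] [-0.0, -0.0, -8.2]
[49.0, -3.0, 1.0] [-0.0, -0.0, -8.2]
[49.0, 5.0, 1.0] [-0.0, -0.0, -8.2]
[48.0, 12.0, 1.0] [-0.0, -0.0, -8.2]
[46.0, 18.0, 1.0] [-0.0, -0.0, -8.2]
[43.0, 25.0, 1.0] [-0.0, -0.0, -8.2]
[39.0, 30.0, 1.0] [-0.0, -0.0, -8.2]
[34.0, 36.0, 1.0] [-0.0, -0.0, -8.2]
[29.0, 40.0, 0.0] [-0.0, -0.0, -8.2]
ends [ 542.6 -270.   215.4]
```

send_rows:
  plan:
    - {"travel": [47, -16, 1], "delta_rot": [0, 0, -8.2], "fingers": -1}
    - {"travel": [48, -9, 1], "delta_rot": [0, 0, -8.2], "fingers": -1}
    - {"travel": [49, -3, 1], "delta_rot": [0, 0, -8.2], "fingers": -1}
    - {"travel": [49, 5, 1], "delta_rot": [0, 0, -8.2], "fingers": -1}
    - {"travel": [48, 12, 1], "delta_rot": [0, 0, -8.2], "fingers": -1}
    - {"travel": [46, 18, 1], "delta_rot": [0, 0, -8.2], "fingers": -1}
    - {"travel": [43, 25, 1], "delta_rot": [0, 0, -8.2], "fingers": -1}
    - {"travel": [39, 30, 1], "delta_rot": [0, 0, -8.2], "fingers": -1}
    - {"travel": [34, 36, 1], "delta_rot": [0, 0, -8.2], "fingers": -1}
    - {"travel": [29, 40, 0], "delta_rot": [0, 0, -8.2], "fingers": -1}
    - {"travel": [0, 0, 0], "delta_rot": [0, 0, 0], "fingers": -1}
    - {"travel": [0, 0, 0], "delta_rot": [0, 0, 0], "fingers": -1}

```text
clock: 2.0
eef_pos: [542.2, -270.3, 215.3]
eef_rot: [-3.141, -0.0, 1.662]
wrist_force: [0.3, 0.1, -0.2]
finger_gap: 93.7
```

Run:
```python
from h import *
c,T,st=look("wrist"); print(st["eef_pos"].round(1),np.degrees(st["eef_rot"]).round(2),st["clock"])
W=cloud(c,T); cv2.imwrite("pics/w1.png",c["color"][...,::-1])
x,y,z=W[...,0],W[...,1],W[...,2]
for nm,cx,cy,r,z0,z1 in (("b handle",543,-270,50,100,140),("b handletop",543,-270,50,124,140),("b shoulder",543,-270,60,76,86),("s handletop",532,-155,40,124,140)):
    m=(np.hypot(x-cx,y-cy)<r)&(z>z0)&(z<z1); p=W[m]
    if len(p)<20: print(nm,len(p)); continue
    cc,s,a=cv2.minAreaRect(p[:,:2].astype(np.float32)); print(nm,len(p),np.round(cc,1),np.round(s,1),round(a,1),np.median(p[:,2]).round(1))
```

```text
[ 542.2 -270.3  215.3] [-179.98   -0.     95.22] 2.0
b handle 1464 [ 541.8 -272.1] [14.  59.5] 5.0 130.0
b handletop 1381 [ 541.8 -272.2] [13.8 59.5] 4.8 130.1
b shoulder 4532 [ 541.8 -272.6] [80.3 60.4] 5.0 80.2
s handletop 813 [ 531.8 -158.5] [13.3 25.6] 5.6 130.0
```

View pics/w1.png

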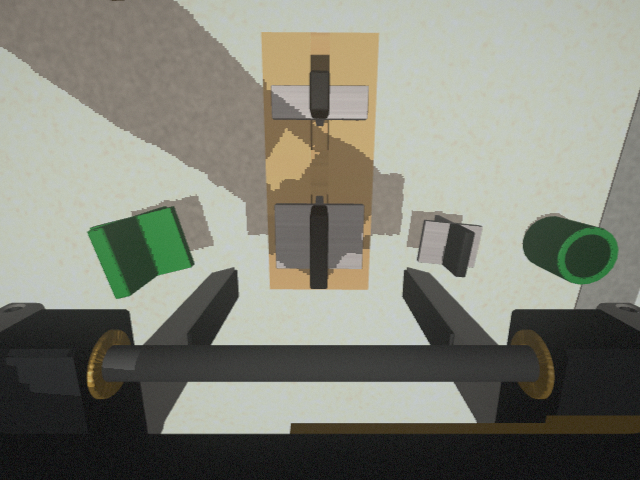

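The picture shows the broad gauge midway between the fingers at (319,240), yaw matched to 0.3°, and about 2 mm off along the blade. Next I descend, grip and lift a little.

send_rows:
  plan:
    - {"travel": [-2, 0, 25], "delta_rot": [0, 0, 0], "fingers": -1}
    - {"travel": [0, 0, 25], "delta_rot": [0, 0, 0], "fingers": -1}
    - {"travel": [0, 0, 25], "delta_rot": [0, 0, 0], "fingers": -1}
    - {"travel": [0, 0, 18], "delta_rot": [0, 0, 0], "fingers": -1}
    - {"travel": [0, 0, 10], "delta_rot": [0, 0, 0], "fingers": -1}
    - {"travel": [0, 0, 0], "delta_rot": [0, 0, 0], "fingers": -1}
    - {"travel": [0, 0, 0], "delta_rot": [0, 0, 0], "fingers": 1}
    - {"travel": [0, 0, 0], "delta_rot": [0, 0, 0], "fingers": 1}
    - {"travel": [0, 0, 0], "delta_rot": [0, 0, 0], "fingers": 1}
    - {"travel": [0, 0, 0], "delta_rot": [0, 0, 0], "fingers": 1}
    - {"travel": [0, 0, 0], "delta_rot": [0, 0, 0], "fingers": 1}
    - {"travel": [0, 0, 0], "delta_rot": [0, 0, 0], "fingers": 1}
    - {"travel": [0, 0, 0], "delta_rot": [0, 0, 0], "fingers": 1}
    - {"travel": [0, 0, 0], "delta_rot": [0, 0, 0], "fingers": 1}
  grip_force: 35

```text
clock: 3.8
eef_pos: [542.7, -272.1, 112.4]
eef_rot: [-3.141, 0.0, 1.663]
wrist_force: [-2.2, 0.3, 1.8]
finger_gap: 17.6
```

send_rows:
  plan:
    - {"travel": [0, 0, 0], "delta_rot": [0, 0, 0], "fingers": 1}
    - {"travel": [0, 0, 0], "delta_rot": [0, 0, 0], "fingers": 1}
    - {"travel": [0, 0, 0], "delta_rot": [0, 0, 0], "fingers": 1}
    - {"travel": [0, 0, 0], "delta_rot": [0, 0, 0], "fingers": 1}

```text
clock: 4.3
eef_pos: [542.6, -272.1, 112.4]
eef_rot: [-3.141, -0.0, 1.663]
wrist_force: [-2.9, 0.4, 1.6]
finger_gap: 13.5
```

Gripped. Lifting.

send_rows:
  plan:
    - {"travel": [0, 0, -8], "delta_rot": [0, 0, 0], "fingers": 1}
    - {"travel": [0, 0, -16], "delta_rot": [0, 0, 0], "fingers": 1}
    - {"travel": [0, 0, -22], "delta_rot": [0, 0, 0], "fingers": 1}
    - {"travel": [0, 0, -24], "delta_rot": [0, 0, 0], "fingers": 1}
    - {"travel": [0, 0, -25], "delta_rot": [0, 0, 0], "fingers": 1}
    - {"travel": [0, 0, -25], "delta_rot": [0, 0, 0], "fingers": 1}
    - {"travel": [0, 0, -20], "delta_rot": [0, 0, 0], "fingers": 1}
    - {"travel": [0, 0, -10], "delta_rot": [0, 0, 0], "fingers": 1}
    - {"travel": [0, 0, 0], "delta_rot": [0, 0, 0], "fingers": 1}

```text
clock: 5.42
eef_pos: [542.9, -272.1, 263.1]
eef_rot: [3.141, 0.001, 1.663]
wrist_force: [0.1, -0.3, -2.2]
finger_gap: 14.1
```

```bash
python3 -c "
from h import *
rows([563.5,188,262],96.5,14)"
```

```text
now [ 542.9 -272.1  263.1] [1.7994e+02 4.0000e-02 9.5290e+01] 5.425 rot/row [ 0.    0.   -0.09]
[33.0, 4.0, 0.0] [0.0, 0.0, -0.1]
[33.0, 5.0, 0.0] [0.0, 0.0, -0.1]
[32.0, 5.0, 0.0] [0.0, 0.0, -0.1]
[33.0, 5.0, 0.0] [0.0, 0.0, -0.1]
[32.0, 5.0, 0.0] [0.0, 0.0, -0.1]
[33.0, 5.0, 0.0] [0.0, 0.0, -0.1]
[32.0, 5.0, 0.0] [0.0, 0.0, -0.1]
[33.0, 5.0, 0.0] [0.0, 0.0, -0.1]
[32.0, 5.0, 0.0] [0.0, 0.0, -0.1]
[33.0, 5.0, 0.0] [0.0, 0.0, -0.1]
[32.0, 5.0, 0.0] [0.0, 0.0, -0.1]
[32.0, 5.0, 0.0] [0.0, 0.0, -0.1]
[33.0, 5.0, 0.0] [0.0, 0.0, -0.1]
[32.0, 4.0, 1.0] [0.0, 0.0, -0.1]
ends [563.5 187.5 261.9]
```

send_rows:
  plan:
    - {"travel": [16, 2, 0], "delta_rot": [0, 0, -0.1], "fingers": 1}
    - {"travel": [33, 5, 0], "delta_rot": [0, 0, -0.1], "fingers": 1}
    - {"travel": [33, 5, 0], "delta_rot": [0, 0, -0.1], "fingers": 1}
    - {"travel": [33, 5, 0], "delta_rot": [0, 0, -0.1], "fingers": 1}
    - {"travel": [32, 5, 0], "delta_rot": [0, 0, -0.1], "fingers": 1}
    - {"travel": [33, 5, 0], "delta_rot": [0, 0, -0.1], "fingers": 1}
    - {"travel": [32, 5, 0], "delta_rot": [0, 0, -0.1], "fingers": 1}
    - {"travel": [33, 5, 0], "delta_rot": [0, 0, -0.1], "fingers": 1}
    - {"travel": [32, 5, 0], "delta_rot": [0, 0, -0.1], "fingers": 1}
    - {"travel": [33, 5, 0], "delta_rot": [0, 0, -0.1], "fingers": 1}
    - {"travel": [32, 5, 0], "delta_rot": [0, 0, -0.1], "fingers": 1}
    - {"travel": [32, 5, 0], "delta_rot": [0, 0, -0.1], "fingers": 1}
    - {"travel": [33, 5, 0], "delta_rot": [0, 0, 0], "fingers": 1}
    - {"travel": [32, 4, 0], "delta_rot": [0, 0, 0], "fingers": 1}
    - {"travel": [16, 2, 0], "delta_rot": [0, 0, 0], "fingers": 1}
    - {"travel": [0, 0, 0], "delta_rot": [0, 0, 0], "fingers": 1}
    - {"travel": [0, 0, 0], "delta_rot": [0, 0, 0], "fingers": 1}

```text
clock: 7.55
eef_pos: [563.1, 186.8, 262.3]
eef_rot: [-3.141, 0.0, 1.683]
wrist_force: [0.7, -0.4, -1.9]
finger_gap: 14.0
```

Run:
```python
from h import *
fr=R.from_euler('z',6.5,degrees=True).as_matrix()
for n in ("wrist","scene"):
    c,T,st=look(n); 
    print(n,st["eef_pos"].round(1),np.degrees(st["eef_rot"]).round(2),st["clock"])
    W=cloud(c,T); cv2.imwrite(f"pics/{n}2.png",c["color"][...,::-1])
    x,y,z=W[...,0],W[...,1],W[...,2]
    for nm,z0,z1 in (("cradle",60,118),("roller tops",104,118),("shoulder",222,236),("blade",158,215)):
        m=(np.hypot(x-564,y-188)<160)&(z>z0)&(z<z1); p=W[m]
        if len(p)<20: print(nm,len(p)); continue
        cc,s,a=cv2.minAreaRect(p[:,:2].astype(np.float32)); print(nm,len(p),np.round(cc,1),np.round(s,1),round(a,1),np.median(p[:,2]).round(1))
    # height profile across the rollers
    q=(W-[564,188,0])@fr; m=(abs(q[...,1])<85)&(abs(q[...,0])<60)&(q[...,2]<125)&(q[...,2]>70)
    p=q[m]
    for s in (-1,1):
        k=p[(p[:,0]*s>12)&(p[:,0]*s<55)&(p[:,2]>88)]
        if len(k)<30: print("few",s,len(k)); continue
        A=np.c_[2*k[:,0],2*k[:,2],np.ones(len(k))]; sol=np.linalg.lstsq(A,(k[:,[0,2]]**2).sum(1),rcond=None)[0]
        print("roller",s,len(k),sol[:2].round(1),"r",np.sqrt(sol[2]+sol[0]**2+sol[1]**2).round(1))
```

```text
wrist [563.1 186.8 262.3] [-1.7999e+02  1.0000e-02  9.6450e+01] 7.55
cradle 10883 [555.6 247.3] [129.5 113.7] 6.4 105.9
roller tops 6333 [556.8 239.4] [92.4 93.5] 6.5 108.7
shoulder 6826 [563.3 190.2] [80.2 53.1] 6.4 230.1
blade 142 [560.4 215.9] [7.9 1.1] 6.6 193.4
roller -1 3555 [-32.4  90.7] r 19.6
roller 1 3300 [29.6 91. ] r 19.3
scene [563.2 186.6 262.4] [-1.7999e+02  1.0000e-02  9.6420e+01] 7.6
cradle 7730 [563.6 187.1] [131.5 236.5] 6.5 102.4
roller tops 3374 [564.9 187.6] [ 94.3 200.1] 6.6 107.5
shoulder 759 [565.2 187.1] [80.3 59.7] 6.8 228.6
blade 3
roller -1 1912 [-30.9  92. ] r 17.5
roller 1 2857 [30.7 91.3] r 18.1
```

View pics/wrist2.png

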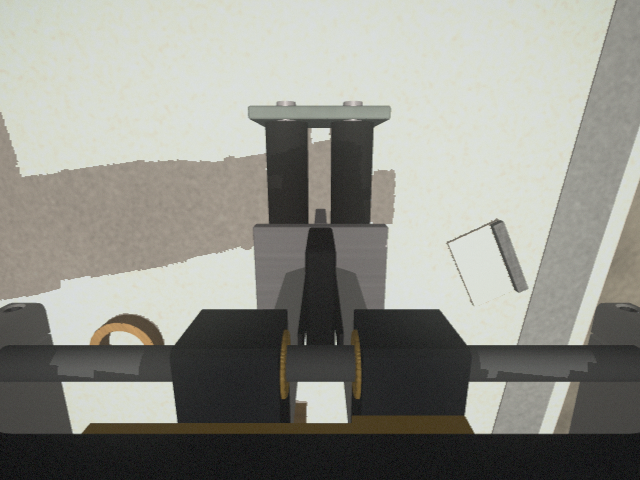

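The wrist view shows the gauge at (320,270), its blade in line with the gap between the rollers at (319,170). It is 1 mm off across and square to 0.1°. Lowering.

send_rows:
  plan:
    - {"travel": [0, -1, 10], "delta_rot": [0, 0, 0], "fingers": 1}
    - {"travel": [0, 0, 18], "delta_rot": [0, 0, 0], "fingers": 1}
    - {"travel": [0, 0, 18], "delta_rot": [0, 0, 0], "fingers": 1}
    - {"travel": [0, 0, 14], "delta_rot": [0, 0, 0], "fingers": 1}
    - {"travel": [0, 0, 10], "delta_rot": [0, 0, 0], "fingers": 1}
    - {"travel": [0, 0, 10], "delta_rot": [0, 0, 0], "fingers": 1}
    - {"travel": [0, 0, 10], "delta_rot": [0, 0, 0], "fingers": 1}
    - {"travel": [0, 0, 8], "delta_rot": [0, 0, 0], "fingers": 1}
    - {"travel": [0, 0, 6], "delta_rot": [0, 0, 0], "fingers": 1}
    - {"travel": [0, 0, 0], "delta_rot": [0, 0, 0], "fingers": 1}
    - {"travel": [0, 0, 0], "delta_rot": [0, 0, 0], "fingers": 1}

```text
clock: 9.02
eef_pos: [562.3, 187.5, 158.8]
eef_rot: [3.141, -0.0, 1.684]
wrist_force: [0.7, 0.6, -1.7]
finger_gap: 14.1
```

send_rows:
  plan:
    - {"travel": [0, 0, 2], "delta_rot": [0, 0, 0], "fingers": 1}
    - {"travel": [0, 0, 1], "delta_rot": [0, 0, 0], "fingers": 1}
    - {"travel": [0, 0, 1], "delta_rot": [0, 0, 0], "fingers": 1}
    - {"travel": [0, 0, 1], "delta_rot": [0, 0, 0], "fingers": 1}
    - {"travel": [0, 0, 0], "delta_rot": [0, 0, 0], "fingers": 1}
    - {"travel": [0, 0, 0], "delta_rot": [0, 0, 0], "fingers": 1}

```text
clock: 9.78
eef_pos: [562.1, 187.5, 153.5]
eef_rot: [3.142, -0.0, 1.684]
wrist_force: [-0.7, 0.4, -2.3]
finger_gap: 13.6
```

send_rows:
  plan:
    - {"travel": [0, 0, 1], "delta_rot": [0, 0, 0], "fingers": 1}
    - {"travel": [0, 0, 0], "delta_rot": [0, 0, 0], "fingers": 1}

```text
clock: 10.02
eef_pos: [562.1, 187.4, 152.4]
eef_rot: [3.142, -0.0, 1.684]
wrist_force: [-0.3, -0.9, -2.7]
finger_gap: 14.0
```

send_rows:
  plan:
    - {"travel": [0, 0, 0.5], "delta_rot": [0, 0, 0], "fingers": 1}
    - {"travel": [0, 0, 0], "delta_rot": [0, 0, 0], "fingers": 1}

```text
clock: 10.28
eef_pos: [562.2, 187.4, 152.4]
eef_rot: [3.141, -0.0, 1.684]
wrist_force: [-3.2, -0.8, 4.9]
finger_gap: 13.7
```

Contact came at the expected height (152.4), with the wrist force turning from -2.7 to +4.9 N. I check the picture before letting go.

Run:
```python
from h import *
c,T,st=look("side"); print(st["wrist_force"].round(1),st["moment"].round(2),st["clock"])
cv2.imwrite("pics/side3.png",cv2.resize(c["color"][190:400,170:370,::-1],None,fx=3,fy=2.8))
for n in ("wrist","scene","side"):
    c,T,st=look(n); W=cloud(c,T); q=(W-[563.3,188,0])@R.from_euler('z',6.5,degrees=True).as_matrix()
    for s in (-1,1):
        m=(abs(q[...,1])<28)&(q[...,0]*s>12)&(q[...,0]*s<38)&(q[...,2]>112)&(q[...,2]<126); p=q[m]
        print(n,s,len(p),p.mean(0).round(1) if len(p) else "", "x edge",np.percentile(p[:,0],[1,99]).round(1) if len(p) else "")
```

```text
[-3.2 -0.8  4.9] [-0.21  0.51 -0.09] 10.275
wrist -1 2608 [-26.9   7.9 120.2] x edge [-37.8 -12.3]
wrist 1 2669 [ 26.9   7.3 120.2] x edge [12.3 37.8]
scene -1 0  x edge 
scene 1 249 [ 32.5   0.4 118.7] x edge [26.5 37.9]
side -1 261 [-25.1   0.7 119.3] x edge [-37.7 -12.3]
side 1 173 [ 27.5   7.8 119.2] x edge [13.  37.6]
```

View pics/side3.png

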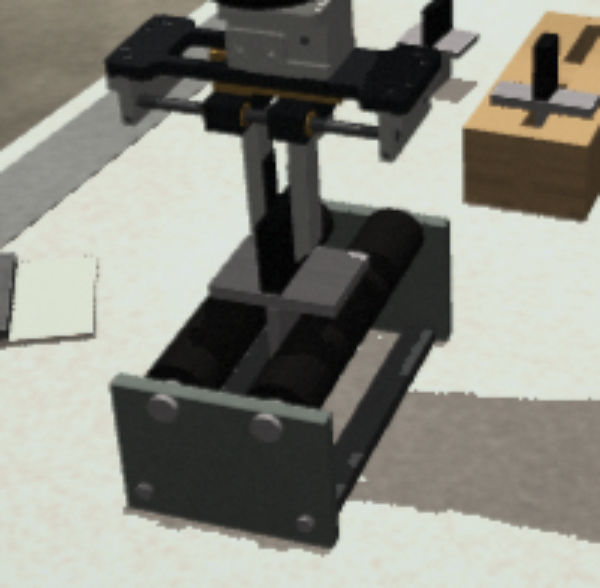

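The crop shows the shoulder plate level on both rollers at (290,285), tops at 120.2 mm on both sides, and the blade in the gap. The slim gauge is still in its slot at (545,85). Now I release, then retreat straight up.

send_rows:
  plan:
    - {"travel": [0, 0, 0], "delta_rot": [0, 0, 0], "fingers": 0.6}
    - {"travel": [0, 0, 0], "delta_rot": [0, 0, 0], "fingers": 0.4}
    - {"travel": [0, 0, 0], "delta_rot": [0, 0, 0], "fingers": 0}
    - {"travel": [0, 0, 0], "delta_rot": [0, 0, 0], "fingers": -0.5}
    - {"travel": [0, 0, 0], "delta_rot": [0, 0, 0], "fingers": -0.5}
    - {"travel": [0, 0, 0], "delta_rot": [0, 0, 0], "fingers": -0.5}
    - {"travel": [0, 0, 0], "delta_rot": [0, 0, 0], "fingers": -0.5}
    - {"travel": [0, 0, 0], "delta_rot": [0, 0, 0], "fingers": -0.5}

```text
clock: 11.48
eef_pos: [562.1, 187.4, 152.0]
eef_rot: [-3.142, -0.0, 1.684]
wrist_force: [-0.2, 0.0, 0.4]
finger_gap: 70.4
```

send_rows:
  plan:
    - {"travel": [0, 0, -10], "delta_rot": [0, 0, 0], "fingers": -0.5}
    - {"travel": [0, 0, -20], "delta_rot": [0, 0, 0], "fingers": -0.5}
    - {"travel": [0, 0, -25], "delta_rot": [0, 0, 0], "fingers": -0.5}
    - {"travel": [0, 0, -25], "delta_rot": [0, 0, 0], "fingers": -0.5}
    - {"travel": [0, 0, -20], "delta_rot": [0, 0, 0], "fingers": -0.5}
    - {"travel": [0, 0, 0], "delta_rot": [0, 0, 0], "fingers": -0.5}
    - {"travel": [0, 0, 0], "delta_rot": [0, 0, 0], "fingers": -0.5}

```text
clock: 12.35
eef_pos: [561.9, 187.4, 251.3]
eef_rot: [-3.141, 0.0, 1.684]
wrist_force: [0.6, 0.1, -0.7]
finger_gap: 70.3
```

Run:
```python
from h import *
c,T,st=look("wrist"); print(st["eef_pos"].round(1),st["wrist_force"].round(1),st["clock"],st["finger_gap"])
W=cloud(c,T); q=(W-[563.3,188,0])@R.from_euler('z',6.5,degrees=True).as_matrix()
for nm,z0,z1 in (("shoulder",115,126),("handle top",160,180)):
    p=q[(abs(q[...,1])<45)&(abs(q[...,0])<45)&(q[...,2]>z0)&(q[...,2]<z1)]
    print(nm,len(p),cv2.minAreaRect(p[:,:2].astype(np.float32)),np.median(p[:,2]))
c,T,st=look("scene"); W=cloud(c,T)
p=W[(np.hypot(W[...,0]-532,W[...,1]+155)<50)&(W[...,2]>100)]; print("slim",cv2.minAreaRect(p[:,:2].astype(np.float32)))
cv2.imwrite("pics/scene4.png",c["color"][...,::-1])
```

```text
[561.9 187.4 251.3] [ 0.6  0.1 -0.7] 12.35 70.29021458865785
shoulder 4631 ((-0.6079940795898438, -0.4856090545654297), (59.64894104003906, 80.08158874511719), 89.9619369506836) 120.20100282959497
handle top 1453 ((-0.4352855682373047, -0.5744056701660156), (59.70494842529297, 13.837883949279785), 89.66303253173828) 170.07957246712687
slim ((533.4114990234375, -156.62123107910156), (15.398567199707031, 27.278776168823242), 3.781817674636841)
```

View pics/scene4.png

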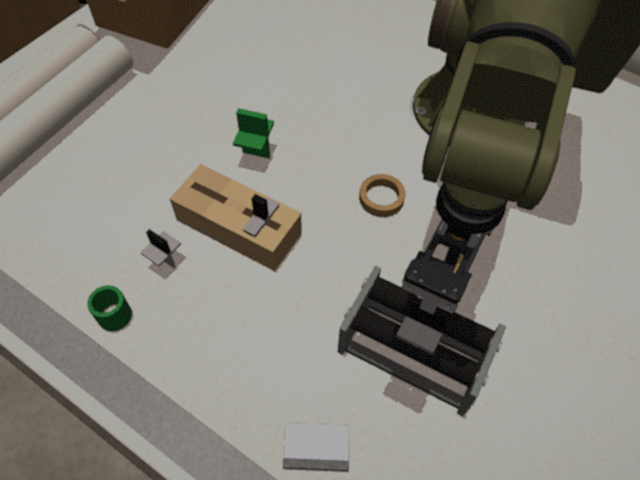

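The gauge stands on the rollers at (420,333), the slim gauge is unmoved at (262,210), and the gripper is clear. Handing in.

```bash
python3 -c "
from cell import manip
print(manip.sign_off())"
```

```text
the job is handed in; nothing more can be done
None
```

The broad gauge now stands in the cradle gap with its shoulders on both rollers, and the job is handed in. I lifted it out of the far holder slot, lowered it until the wrist force showed contact, then let go and backed straight up. The clock read about 12.4 s at the end.

Last checks, taken from the cameras after release:
- **Position:** the gauge is about 0.6 mm off the gap's middle across and 0.5 mm along.
- **Height and angle:** the shoulder top is at 120.2 mm, so its underside is about 0.2 mm above the rollers' tops. The blade is within about 0.4° of the gap. The gauge is upright: the handle top sits within 0.2 mm of the shoulder's centre.
- **Slim gauge:** it measured within 1 mm of its start, in its slot.
- **Gripper:** the fingers were open and about 100 mm above the release point, touching nothing.

No check failed. The cameras differed by 1–2 mm on where the gap lies, which is within their calibration.

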